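# Park the stand's locking plunger and slide its cradle out

### The arm

A 6-joint arm with a two-finger parallel gripper is mounted at the origin on the work surface. World frame = base frame: x ahead of the robot, y to its left, z up, the work surface at z = 0. Lengths are in m, angles in rad, forces in N, time in s.
With the tool pointing down it reaches from about 0.35 to 0.775 m from the base axis. Payload 7.3 kg.
Tool frame: the origin (TCP) lies on the centre line of the jaws, within the pads' length; the fingertips stand 17 mm ahead of it and the grasp point (between the pads) lies 2 mm behind it (robot.tip_extent is the distance from the TCP to the fingertips, in m); z points along the fingers, y is the line along which they close (so a half turn about z gives the same grasp; the last joint's range is limited). The gripper opens to 92 mm and grips with 3 to 60 N. Pads are 19 mm wide; open, the fingers measure 130 mm over their backs; the gripper's body (75 mm by 190 mm) begins 47 mm behind the grasp point.
Start: joints at [-1.292, 0.342, 1.524, -0, 1.275, -0.146], TCP at [0.216, -0.478, 0.244] pointing down, gripper open.
Joint ranges: [-2.53, 2.53], [-0.77, 2.02], [0.04, 2.7], [-1, 4.14], [0.28, 2.66], [-3.11, 3.11]. Speed limits (rad/s): [2.57, 2.57, 3.14, 3.14, 3.14, 3.14].

### API

Orientations are given as [roll, pitch, yaw] about the fixed x, y, z axes, in that order (R = Rz(yaw) Ry(pitch) Rx(roll)).
In Python, from cell import robot gives the robot as it stands.
- The arm moves only by the tool step_arm, never from a script. Its argument "motion" is a list of rows, each a list of 2 entries, a list of its own where there are three numbers: the shift along the tool's x, y, z in units of 60 mm (1.0 is 60 mm), then the turn about the tool's z in rad. In form: [[[x, y, z], spin], ...]. A call has 1 to 10 rows; each row is the pose to reach, as a shift and turn from the pose commanded when the call began, along the tool's axes at that moment; what a row does not reach only later rows make up. A row lasts 1/8 s, in which the tool goes at most 62.5 mm and 10.7 degrees, less where a joint would pass 70% of its speed; a pose out of reach is approached as far as the arm can. A call with a gripper value outside its range is refused whole. "hand" is the closure in counts, from 0 (fully open) to 255 (shut), set as the call begins (left out, the last holds). The fingers move at their own pace and stop on an object; "squeeze" is the grip in N (left out, the last holds). Time passes only in rows, so rows that repeat a pose let the fingers close. It gives the time, the measured TCP pose, the force, the opening and the grip force at its end, in the units of the state.
- robot.observe(): the state, without advancing time (a new reading comes with each control period).
- robot.read_camera(name): name is "scene" or "side" or "wrist"; returns a dict with "pixels" (384x512x3 uint8, red, green, blue), "intrinsics" (3x3 intrinsics, pixels), "xyz" and "rotation" of the camera in the world; the wrist camera has in their place "T_tool_cam" (4x4, takes a point from camera to tool coordinates, whose origin is the TCP and whose axes are the flange's). Camera axes: x right, y up, looking along -z (the intrinsics and any distortion apply to the point x, -y, -z); pixel columns grow to the right and rows downward; lengths in m; the calibration is good to about 2 mm. The wrist camera is an equidistant fisheye: a pixel r from the principal point sees the ray r / f radians off the axis. A picture is of the moment at which its call begins: read the wrist's pose just before it. There is no depth.
- robot.hand_in(): hands the job in; it is judged then, once.
The state is a dict: "time": time; "qpos": joint angles; "qvel": joint speeds; "joint_efforts": joint torques, N m; "tool_pos": TCP position; "tool_rot": TCP orientation; "contact_force": force on the tool from outside, world axes, zero at the start; "torque": the same for the moment, N m; "opening": finger opening in m; "grip_force": force on a finger pad.
Only numpy, scipy, OpenCV 4.12 (cv2) and the standard library are available. Lean on these libraries where they do the work, as an engineer would, in place of code of your own. Each camera call takes 0.05 s, during which the arm holds its last target. There are 200 camera calls.

### The job

The cradle of the rubber-footed steel stand is locked by a sprung index plunger. Pull the plunger's black bar knob up until you feel its rubber stop (gently, do not haul hard on the stop), twist it anticlockwise without forcing it into its rest notch and let go so that it stays up by itself; then slide the freed cradle by its post all the way out to its end stop and let go. Leave the other things on the shelf where they are.

Things in the scene. Friction and masses are not known exactly. Their poses are not given: they have to be found in the camera images.
- stand_base (a point): Steel stand, fixed: base plate 140 mm (x) by 310 mm on rubber feet. This point: on the shelf straight below the plunger's axis; z up, y = the way the cradle slides out; the plate reaches 105 mm to -y, 205 mm to +y of it. A bridge (140 mm in x, 56 mm in y, top 68 mm above the shelf) spans the cradle here and carries the plunger.
- guide (a point): Dark steel ring, 48 mm across, 10 mm high, on the bridge round the plunger; this point: centre of its top, 78 mm above the shelf. In it a steel crown sleeve (36 mm across, top at most 114 mm above the shelf), screwed to an unmeasured height, different each time (16 mm range), with the slot and rest notch of the plunger's cross pin and a rubber stop inside (1 mm per 16 N; never load it over 12 N).
- knob_grip (a point): Centre of the plunger's black bar knob, 36 mm long (this point's x) x 12 mm thick (y) x 26 mm tall (z); 130 mm above the shelf when the plunger is down. It rises and turns with the plunger. At the start the bar lies along the stand's x axis.
- plunger (a joint): Lift of the plunger, m. 0 = down, pin 4 mm deep in a hole of the cradle (locked). Spring (4 N, +0.2 N per mm) and 1.2 N weight pull it down. By the sleeve's height, its cross pin clears the deep slot at a lift of 9 to 25 mm (find it by feel), meets the rubber stop 2 mm higher, and in the rest notch stays 3 mm below clearing, at 6 to 22 mm.
- knob (a joint): Turn of the knob, rad, anticlockwise seen from above: 0 = cross pin (4 mm thick, 8 high, 34 mm long, along the stand's y) over the deep slot, 1.20 = over the rest notch (about 0.1 play each way), hard end at 1.26. It turns freely once the pin is lifted clear of the slot; never force it against the slot's wall (at most 15 N at the pin, about 0.4 N m).
- cradle (a joint): Travel of the aluminium cradle along the stand's +y in m: 0 = locked home, 0.080 = out at its end stop. About 2 N of friction; a second index hole 40 mm behind the first would catch a plunger that is not parked.
- cradle_post (a point): Centre of the top of the cradle's upright grip post: 12 mm thick (stand's x), 30 mm wide (y), standing 60 mm above the cradle plate, top 90 mm above the shelf; at the start 100 mm ahead (stand's +y) of the plunger's axis. x, y, z parallel to the stand's axes.
- acrylic_box: Smoked acrylic box with closed hinged lid and chrome latch, 166 x 226 x 88 mm, loose; origin at the centre of its underside. Leave alone.
- controller: Navy plastic game controller, about 110 x 165 x 36 mm, loose; origin under its middle. Leave alone.
- wand: White motion wand lying flat, about 180 x 34 x 30 mm, loose; origin under its middle, long side along x. Leave alone.
- game_case0: Lower of two stacked clear game cases, 135 x 190 x 15 mm, loose; origin under its middle. Leave alone.
- game_case1: Upper game case, same size, lying on the lower one. Leave alone.

How it is judged:
By the outcome, as a careful person would: the job done as asked, in the order asked, and still so for the second after the job is handed in, with the robot touching nothing.
It also fails if it takes over 58 s, if anything falls off the work surface, if the arm or the gripper's body presses on something with over 40 N, if the wrist force passes 120 N, or if a joint passes its speed limit or range.

## Working session

There is one attempt and no reset: what is moved stays moved. The work goes in short steps, Python scripts to look and compute and a tool call to move; the robot and the scene stay as the last step left them, time stands still between calls to the robot, and variables do not carry over. Pictures are saved under pics/ and viewed, at most 10 in all, crops included, and the job is handed in when it is done.

Besides the shell and the picture viewer there is one more tool, called after "Call:" as name(argument=value, ...), one argument or row to a line, values as JSON. step_arm: Moves the arm, as the interface text tells. Its arguments: {"type":"object","properties":{"motion":{"type":"array"},"hand":{"type":"number"},"squeeze":{"type":"number"}},"required":["motion"]}

```bash
ls; mkdir -p pics
python3 - <<'E'
from cell import robot
import cv2,numpy as np
s=robot.observe();print({k:np.round(v,3).tolist() for k,v in s.items()},robot.tip_extent)
for n in("scene","side","wrist"):
    c=robot.read_camera(n);cv2.imwrite(f"pics/{n}0.png",c["pixels"][...,::-1])
    print(n,{k:np.round(v,4).tolist() for k,v in c.items() if k!="pixels"})
E
```

```text
pics
{'time': 0.0, 'qpos': [-1.292, 0.343, 1.525, 0.0, 1.275, -0.146], 'qvel': [-0.001, 0.001, 0.0, -0.001, -0.001, 0.0], 'joint_efforts': [0.001, -43.124, -24.422, 0.072, 0.056, -0.0], 'tool_pos': [0.216, -0.478, 0.243], 'tool_rot': [-3.14, -0.0, 0.425], 'contact_force': [0.373, -0.845, 0.904], 'torque': [0.022, -0.056, 0.02], 'grip_force': 0.0, 'opening': 0.091} 0.017
scene {'intrinsics': [[351.2362, 0.0, 255.4535], [0.0, 351.2362, 192.265], [0.0, 0.0, 1.0]], 'xyz': [1.1144, 0.689, 0.7221], 'rotation': [0.9297, 0.0195, 2.5057]}
side {'intrinsics': [[352.9173, 0.0, 253.1951], [0.0, 352.9173, 188.4761], [0.0, 0.0, 1.0]], 'xyz': [0.5644, -0.6836, 0.782], 'rotation': [0.7939, 0.0201, -0.1224]}
wrist {'intrinsics': [[297.3186, 0.0, 256.3198], [0.0, 297.3186, 193.2193], [0.0, 0.0, 1.0]], 'T_tool_cam': [[0.0006, 0.959, 0.2833, 0.0763], [1.0, -0.0005, -0.0004, 0.0008], [-0.0002, 0.2833, -0.959, -0.1412], [0.0, 0.0, 0.0, 1.0]]}
```

View pics/scene0.png

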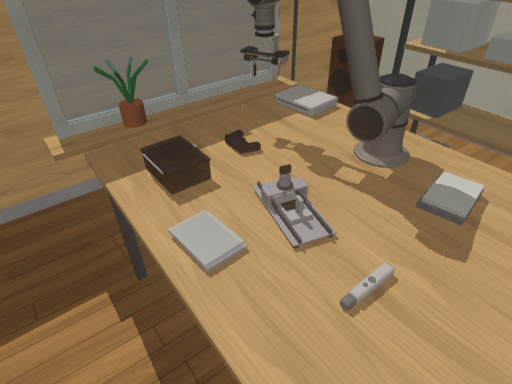

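View pics/side0.png

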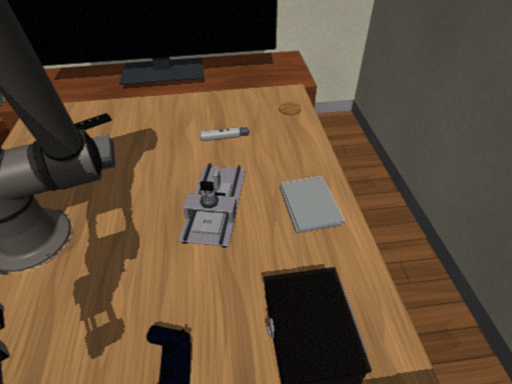

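The scene view shows the stand's knob near (286,170) and its post near (290,205). The side view has the knob near (207,185) and the post near (217,176). I'll enlarge both for exact pixels.

```bash
python3 - <<'E'
import cv2,numpy as np
a=cv2.imread("pics/scene0.png")[150:250,245:345];b=cv2.imread("pics/side0.png")[155:255,165:265]
cv2.imwrite("pics/crop0.png",np.hstack([cv2.resize(x,(400,400),interpolation=cv2.INTER_CUBIC) for x in(a,b)]))
E
cat > h.py <<'E'
import numpy as np,cv2
from scipy.spatial.transform import Rotation as R
from cell import robot
CAM={"scene":([351.2362,255.4535,192.265],[1.1144,.689,.7221],[.9297,.0195,2.5057]),
"side":([352.9173,253.1951,188.4761],[.5644,-.6836,.782],[.7939,.0201,-.1224])}
def ray(n,u,v):
    (f,cx,cy),p,r=CAM[n]
    d=R.from_euler("xyz",r).apply([(u-cx)/f,-(v-cy)/f,-1]);return np.array(p),d/np.linalg.norm(d)
def wray(cam,st,u,v):
    K=cam["intrinsics"];T=np.array(cam["T_tool_cam"]);x=(u-K[0][2])/K[0][0];y=(v-K[1][2])/K[1][1]
    t=np.hypot(x,y)+1e-12;d=np.array([x/t*np.sin(t),-y/t*np.sin(t),-np.cos(t)])
    Q=R.from_euler("xyz",st["tool_rot"]).as_matrix()
    return np.array(st["tool_pos"])+Q@T[:3,3],Q@T[:3,:3]@d
def plane(r,z): return r[0]+r[1]*(z-r[0][2])/r[1][2]
def tri(a,b):
    s=np.linalg.lstsq(np.c_[a[1],-b[1]],b[0]-a[0],rcond=None)[0]
    p,q=a[0]+s[0]*a[1],b[0]+s[1]*b[1];return (p+q)/2,np.linalg.norm(p-q)
E
```

```text
(no output)
```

View pics/crop0.png

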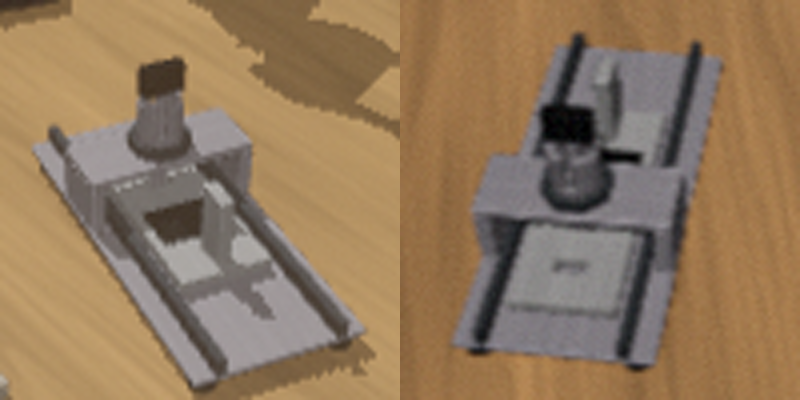

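The enlarged crops show the knob (scene crop 162,77; side crop 567,125), the post top (213,192; 607,68), and the plate corners.

Run:
```python
from h import *
S=lambda u,v:ray("scene",245+u/4,150+v/4)
D=lambda u,v:ray("side",165+(u-400)/4,155+v/4)
k=tri(S(162,77),D(567,125));p=tri(S(213,192),D(607,68));print(k,p)
for z in(.015,):
    c=[plane(D(*x),z) for x in((455,345),(657,362),(720,60),(558,45))];print(np.round(c,3))
    e=[plane(S(*x),z) for x in((200,388),(365,332),(35,148))];print(np.round(e,3))
for a,b in((c[0],c[3]),(c[1],c[2])): d=b-a;print(np.hypot(*d[:2]),np.arctan2(d[1],d[0]))
print(plane(S(162,77),.13),plane(D(567,125),.13),plane(S(213,192),.09),plane(D(607,68),.09))
```

```text
(array([0.50970954, 0.0043918 , 0.12910786]), np.float64(0.002689757177377083)) (array([0.53887293, 0.10025992, 0.09036692]), np.float64(0.0004164616804379802))
[[ 0.42  -0.081  0.015]
 [ 0.555 -0.113  0.015]
 [ 0.628  0.182  0.015]
 [ 0.497  0.221  0.015]]
[[ 0.627  0.19   0.015]
 [ 0.495  0.221  0.015]
 [ 0.549 -0.11   0.015]]
0.31083501605955954 1.3212535477917409
0.30483467419531995 1.3266490223574015
[0.50890687 0.00521492 0.13      ] [0.51094293 0.00235882 0.13      ] [0.53879346 0.09992811 0.09      ] [0.53868278 0.1008505  0.09      ]
```

Knob (0.510, 0.004, 0.129) and post (0.539, 0.100, 0.090) are 100 mm apart at the expected heights, and the plate is 310 mm long. The stand's y direction is about 1.31 rad, so tool yaw is -0.26 for the knob. I'll fly to a spot beside the knob and look obliquely with the wrist camera.

Call:
step_arm(
  motion=[
    [[0.5,-0.2,0],0.03],
    [[1.3,-0.55,0],0.1],
    [[2.2,-0.95,0],0.18],
    [[3.1,-1.35,0],0.25],
    [[4.0,-1.75,0],0.32],
    [[4.9,-2.1,0],0.39],
    [[5.8,-2.5,0],0.46],
    [[6.7,-2.9,0],0.53],
    [[7.5,-3.25,0],0.58],
    [[8.2,-3.55,0],0.63],
  ],
  hand=60,
  squeeze=30,
)

```text
time: 1.4
tool_pos: [0.5779, -0.0797, 0.2434]
tool_rot: [3.142, 0.001, -0.206]
contact_force: [0.0, -0.4, 0.4]
opening: 0.07
grip_force: 0.0
```

Call:
step_arm(
  motion=[
    [[0.2,-0.35,0.2],0.02],
    [[0.4,-0.75,0.5],0.04],
    [[0.6,-1.0,0.7],0.055],
    [[0.6,-1.0,0.7],0.055],
    [[0.6,-1.0,0.7],0.055],
  ],
)

```text
time: 2.02
tool_pos: [0.6241, -0.0305, 0.2019]
tool_rot: [3.141, 0.0, -0.26]
contact_force: [-0.3, -0.3, 0.7]
opening: 0.0698
grip_force: 0.0
```

Run:
```python
from h import *
import json
s=robot.observe();c=robot.read_camera("wrist");print(s["tool_pos"],s["tool_rot"])
cv2.imwrite("pics/w1.png",c["pixels"][...,::-1])
```

```text
[ 0.62406036 -0.03053654  0.20192142] [ 3.14119328e+00  1.21474666e-04 -2.60032527e-01]
```

View pics/w1.png

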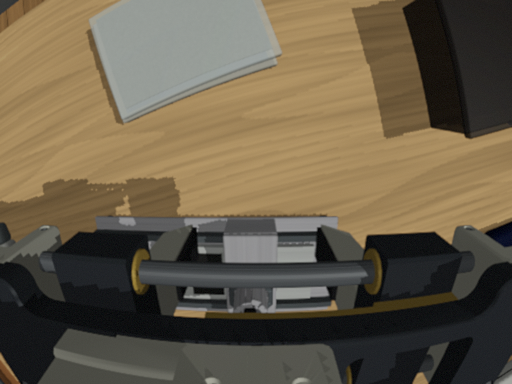

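The gripper body hides the knob from this side: only the plate, bridge and sleeve base show, near (250,280). I'll shift so the knob lies on the clear side of the wrist camera, seen obliquely from the stand's +y.

Call:
step_arm(
  motion=[
    [[-0.4,-0.4,0],0],
    [[-1.1,-1.1,0],0],
    [[-1.8,-1.8,0],0],
    [[-2.5,-2.6,0],0],
    [[-3.0,-3.1,0],0],
    [[-3.3,-3.4,0],0],
    [[-3.3,-3.4,0],0],
    [[-3.3,-3.4,0],0],
  ],
)

```text
time: 3.08
tool_pos: [0.4861, 0.2171, 0.2022]
tool_rot: [-3.141, -0.001, -0.261]
contact_force: [0.2, 0.1, -0.9]
opening: 0.0703
grip_force: 0.0
```

Run:
```python
from h import *
s=robot.observe();c=robot.read_camera("wrist");print(np.array(s["tool_pos"]).tolist(),np.array(s["tool_rot"]).tolist())
cv2.imwrite("pics/w2.png",c["pixels"][...,::-1])
# predicted pixel of knob/ guide
T=np.array(c["T_tool_cam"]);Q=R.from_euler("xyz",s["tool_rot"]).as_matrix()
def px(P):
    p=T[:3,:3].T@(Q.T@(np.array(P)-s["tool_pos"])-T[:3,3]);v=np.array([p[0],-p[1]]);t=np.arctan2(np.hypot(*v),-p[2])
    return v/np.hypot(*v)*t*297.3+[256.3,193.2]
k=px([.51,.004,.12]).astype(int);print(k,px([.539,.1,.09]))
x0=max(0,min(362,k[0]-75));y0=max(0,min(272,k[1]-56));print(x0,y0)
cv2.imwrite("pics/w2c.png",cv2.resize(c["pixels"][y0:y0+112,x0:x0+150,::-1],(750,560),interpolation=cv2.INTER_CUBIC))
```

```text
[0.4860539947950145, 0.21705790951517964, 0.20223799514130486] [-3.141481651947248, -0.001217155806874759, -0.26084464305101496]
[475 122] [368.23941592 107.08007567]
362 66
```

View pics/w2c.png

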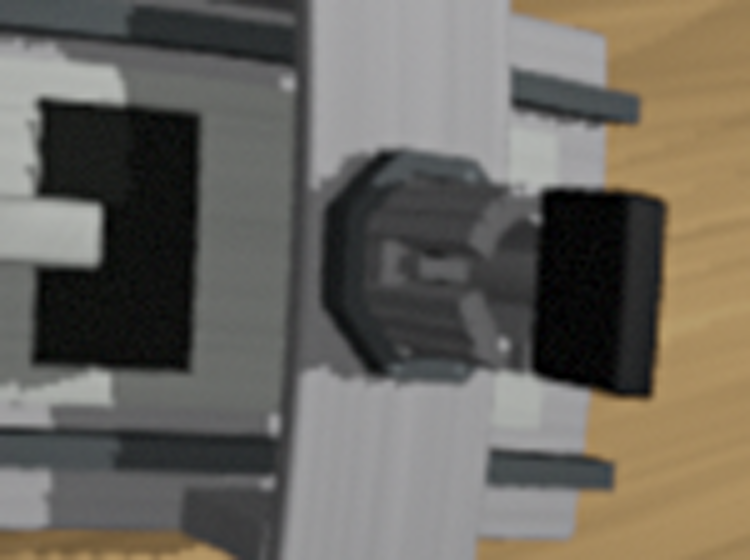

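The crop (5x, offset 362,66) shows the knob's top face centred at about (638,296) and the sleeve's near rim at about (465,268). The bar and slot line up, and the ring's near top edge is at about (350,265).

Run:
```python
from h import *
s=robot.observe();c=robot.read_camera("wrist")
W=lambda u,v:wray(c,s,362+u/5,66+v/5)
k=plane(W(638,296),.143);print("knob",k)
cs=[plane(W(*x),.143) for x in((628,193),(663,203),(651,396),(617,390))];print(np.round(cs,4))
for a,b in((0,3),(1,2)): d=cs[a]-cs[b];print("len,ang",np.hypot(*d[:2]),np.arctan2(d[1],d[0]))
for ang in(1.31,):
    n=np.array([np.cos(ang),np.sin(ang),0])
    for name,px,off in(("rim",(465,268),.018),("rim+",(475,268),.018),("ringtop",(350,265),.024),("knobfrontbot",(540,285),.006)):
        r=W(*px);q=r[0]+r[1]*((n@k+off-n@r[0])/(n@r[1]));print(name,np.round(q,4))
# bridge front edge direction (top, z .068) : 2 points
a,b=plane(W(312,20),.068),plane(W(283,540),.068);d=a-b;print("edge",np.arctan2(d[1],d[0]),n@(a-k),n@(b-k))
```

```text
knob [0.5101468  0.00617632 0.143     ]
[[ 0.5277  0.0058  0.143 ]
 [ 0.5249 -0.003   0.143 ]
 [ 0.4924  0.0048  0.143 ]
 [ 0.4951  0.0135  0.143 ]]
len,ang 0.0335359995285157 -0.23132837325789368
len,ang 0.03343119300383382 -0.23521556029086585
rim [0.5153 0.0234 0.1134]
rim+ [0.5155 0.0234 0.1165]
ringtop [0.5148 0.0298 0.0823]
knobfrontbot [0.511  0.0121 0.1219]
edge -0.2551220265636168 0.026099503164954723 0.025480517691597593
```

Bias-corrected on the ring, knob and bridge edge, the sleeve top is at about 109 mm. That puts clearing at about 20 mm of lift and the stop at about 22 mm. The knob centre agrees with the first estimate, so I'll move above it and down.

Call:
step_arm(
  motion=[
    [[0.2,0.4,0],-0.01],
    [[0.5,1.2,0],-0.01],
    [[0.8,2.0,0],-0.01],
    [[1.1,2.7,0],-0.01],
    [[1.3,3.2,0],-0.01],
    [[1.3,3.32,0],-0.01],
    [[1.3,3.32,0.3],-0.01],
    [[1.3,3.32,0.6],-0.01],
    [[1.3,3.32,0.9],-0.01],
    [[1.3,3.32,1.0],-0.01],
  ],
)

```text
time: 4.42
tool_pos: [0.5089, 0.0058, 0.1408]
tool_rot: [3.141, 0.002, -0.25]
contact_force: [-0.0, -0.6, 1.0]
opening: 0.0701
grip_force: 0.0
```

Call:
step_arm(
  motion=[
    [[0,0,0.08],0],
    [[0,0,0.13],0],
    [[0,0,0.13],0],
  ],
)

```text
time: 4.8
tool_pos: [0.5097, 0.0054, 0.1341]
tool_rot: [3.142, -0.0, -0.25]
contact_force: [0.9, -0.2, 0.0]
opening: 0.0703
grip_force: 0.0
```

Run:
```python
from h import *
s=robot.observe();print(s["tool_pos"],s["tool_rot"],s["contact_force"],s["torque"])
a=robot.read_camera("scene")["pixels"][130:230,235:335,::-1];b=robot.read_camera("side")["pixels"][135:235,155:255,::-1]
cv2.imwrite("pics/g.png",np.hstack([cv2.resize(x,(400,400),interpolation=cv2.INTER_CUBIC) for x in(a,b)]))
```

```text
[0.50971111 0.00543523 0.13409614] [ 3.14158260e+00 -3.20022522e-04 -2.50237609e-01] [ 0.87859537 -0.18193024  0.00885233] [0.01566709 0.03326748 0.04839842]
```

View pics/g.png

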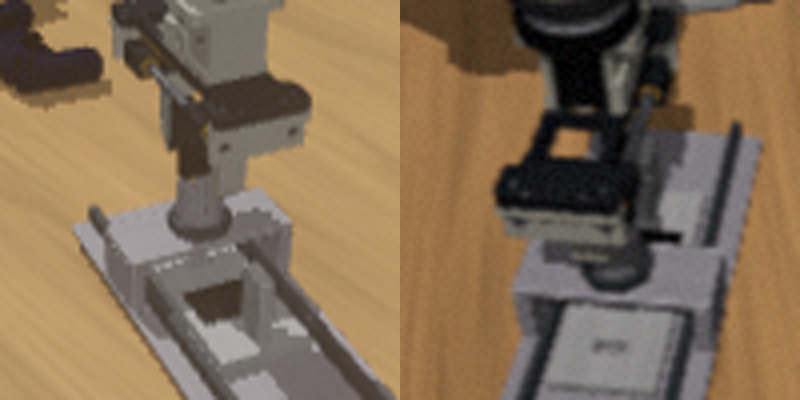

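The picture shows the fingers straddling the knob in both views, tips above the sleeve. I'll close softly first.

Call:
step_arm(
  motion=[
    [[0,0,0],0],
    [[0,0,0],0],
    [[0,0,0],0],
    [[0,0,0],0],
    [[0,0,0],0],
    [[0,0,0],0],
  ],
  hand=255,
  squeeze=8,
)

```text
time: 5.65
tool_pos: [0.5096, 0.0054, 0.1339]
tool_rot: [3.141, -0.0, -0.25]
contact_force: [0.1, -0.0, -0.5]
opening: 0.0151
grip_force: 0.0
```

Call:
step_arm(
  motion=[
    [[0,0,0],0],
    [[0,0,0],0],
    [[0,0,0],0],
  ],
)

```text
time: 6.02
tool_pos: [0.5097, 0.0057, 0.1339]
tool_rot: [-3.141, -0.0, -0.25]
contact_force: [0.5, 3.5, 1.0]
opening: 0.0118
grip_force: 8.0
```

```bash
python3 -c "
from h import *
s=robot.observe();print(s['contact_force'],s['torque'],s['tool_pos'],s['grip_force'],s['opening'])"
```

```text
[0.54747518 3.52369061 1.04388938] [ 0.81091281 -0.14850822  0.01541025] [0.50971436 0.00570891 0.13393136] 7.99926795065403 0.011793019067540473
```

The grip is on the 12 mm bar. I'll ease 0.7 mm sideways to relieve the 3.5 N side load, then firm up.

Call:
step_arm(
  motion=[
    [[0,-0.012,0],0],
    [[0,-0.012,0],0],
  ],
  squeeze=35,
)

```text
time: 6.28
tool_pos: [0.5098, 0.006, 0.1339]
tool_rot: [3.141, -0.0, -0.25]
contact_force: [0.3, 1.6, -0.5]
opening: 0.012
grip_force: 35.0
```

Call:
step_arm(
  motion=[
    [[0,0,-0.03],0],
    [[0,0,-0.07],0],
    [[0,0,-0.11],0],
    [[0,0,-0.13],0],
    [[0,0,-0.13],0],
    [[0,0,-0.13],0],
  ],
)

```text
time: 7.02
tool_pos: [0.5097, 0.0061, 0.1416]
tool_rot: [3.141, 0.0, -0.25]
contact_force: [1.3, 1.5, -6.2]
opening: 0.0121
grip_force: 35.0
```

Call:
step_arm(
  motion=[
    [[0,0,-0.03],0],
    [[0,0,-0.06],0],
    [[0,0,-0.09],0],
    [[0,0,-0.1],0],
    [[0,0,-0.1],0],
  ],
)

```text
time: 7.65
tool_pos: [0.5097, 0.0061, 0.1477]
tool_rot: [3.141, 0.0, -0.25]
contact_force: [1.1, 1.7, -7.8]
opening: 0.0116
grip_force: 35.0
```

Call:
step_arm(
  motion=[
    [[0,0,-0.015],0],
    [[0,0,-0.03],0],
    [[0,0,-0.03],0],
  ],
)

```text
time: 8.02
tool_pos: [0.5097, 0.0061, 0.1495]
tool_rot: [3.141, 0.0, -0.25]
contact_force: [0.8, 1.3, -8.4]
opening: 0.0118
grip_force: 35.0
```

Call:
step_arm(
  motion=[
    [[0,0,-0.01],0],
    [[0,0,-0.02],0],
    [[0,0,-0.02],0],
  ],
)

```text
time: 8.4
tool_pos: [0.5098, 0.0061, 0.1507]
tool_rot: [3.142, 0.0, -0.25]
contact_force: [1.0, -0.1, -8.9]
opening: 0.0115
grip_force: 35.0
```

Call:
step_arm(
  motion=[
    [[0,0,-0.01],0],
    [[0,0,-0.02],0],
    [[0,0,-0.02],0],
  ],
)

```text
time: 8.78
tool_pos: [0.5098, 0.0061, 0.1519]
tool_rot: [3.141, 0.0, -0.25]
contact_force: [0.5, 1.1, -9.1]
opening: 0.0117
grip_force: 35.0
```

Call:
step_arm(
  motion=[
    [[0,0,-0.01],0],
    [[0,0,-0.01],0],
  ],
)

```text
time: 9.02
tool_pos: [0.5098, 0.0061, 0.1525]
tool_rot: [3.141, 0.0, -0.25]
contact_force: [0.3, 0.7, -9.1]
opening: 0.0118
grip_force: 35.0
```

Call:
step_arm(
  motion=[
    [[0,0,-0.01],0],
    [[0,0,-0.01],0],
  ],
)

```text
time: 9.28
tool_pos: [0.5097, 0.0061, 0.1531]
tool_rot: [3.141, 0.0, -0.25]
contact_force: [-0.3, 1.0, -9.8]
opening: 0.012
grip_force: 35.0
```

Call:
step_arm(
  motion=[
    [[0,0,-0.01],0],
    [[0,0,-0.01],0],
  ],
)

```text
time: 9.52
tool_pos: [0.5098, 0.0061, 0.1537]
tool_rot: [3.141, 0.0, -0.25]
contact_force: [0.0, -0.0, -8.9]
opening: 0.0117
grip_force: 35.0
```

Call:
step_arm(
  motion=[
    [[0,0,-0.01],0],
    [[0,0,-0.01],0],
  ],
)

```text
time: 9.78
tool_pos: [0.5098, 0.0061, 0.1543]
tool_rot: [3.141, -0.0, -0.25]
contact_force: [1.3, 0.7, -9.4]
opening: 0.0118
grip_force: 35.0
```

Call:
step_arm(
  motion=[
    [[0,0,-0.007],0],
    [[0,0,-0.007],0],
  ],
)

```text
time: 10.02
tool_pos: [0.5098, 0.0061, 0.1547]
tool_rot: [3.142, 0.0, -0.25]
contact_force: [-0.7, 0.4, -9.2]
opening: 0.0118
grip_force: 35.0
```

Call:
step_arm(
  motion=[
    [[0,0,-0.008],0],
    [[0,0,-0.008],0],
  ],
)

```text
time: 10.28
tool_pos: [0.5098, 0.0061, 0.1552]
tool_rot: [3.142, 0.0, -0.25]
contact_force: [0.1, 0.5, -10.3]
opening: 0.0122
grip_force: 35.0
```

Call:
step_arm(
  motion=[
    [[0,0,-0.006],0],
    [[0,0,-0.006],0],
  ],
)

```text
time: 10.52
tool_pos: [0.5098, 0.0061, 0.1555]
tool_rot: [3.142, 0.0, -0.25]
contact_force: [0.3, 0.9, -9.0]
opening: 0.0117
grip_force: 35.0
```

Call:
step_arm(
  motion=[
    [[0,0,-0.008],0],
    [[0,0,-0.008],0],
  ],
)

```text
time: 10.78
tool_pos: [0.5098, 0.0061, 0.1561]
tool_rot: [3.142, -0.0, -0.25]
contact_force: [1.6, 1.0, -9.7]
opening: 0.0116
grip_force: 35.0
```

Call:
step_arm(
  motion=[
    [[0,0,-0.008],0],
    [[0,0,-0.008],0],
  ],
)

```text
time: 11.02
tool_pos: [0.5098, 0.0061, 0.1565]
tool_rot: [3.142, -0.0, -0.25]
contact_force: [0.5, 1.5, -9.7]
opening: 0.0118
grip_force: 35.0
```

Call:
step_arm(
  motion=[
    [[0,0,-0.008],0],
    [[0,0,-0.008],0],
  ],
)

```text
time: 11.28
tool_pos: [0.5098, 0.0061, 0.157]
tool_rot: [3.141, -0.0, -0.25]
contact_force: [0.5, 1.6, -9.7]
opening: 0.0121
grip_force: 35.0
```

Call:
step_arm(
  motion=[
    [[0,0,-0.008],0],
    [[0,0,-0.008],0],
  ],
)

```text
time: 11.52
tool_pos: [0.5098, 0.0061, 0.1575]
tool_rot: [3.142, 0.0, -0.25]
contact_force: [-0.3, 1.2, -9.6]
opening: 0.012
grip_force: 35.0
```

Call:
step_arm(
  motion=[
    [[0,0,-0.008],0],
    [[0,0,-0.008],0],
  ],
)

```text
time: 11.78
tool_pos: [0.5098, 0.0061, 0.158]
tool_rot: [3.142, -0.0, -0.25]
contact_force: [0.9, -0.2, -8.8]
opening: 0.0119
grip_force: 35.0
```

Run:
```python
from h import *
f=[]
for i in range(4):
    a=robot.read_camera("scene" if i%2 else "side")["pixels"];f.append(robot.observe()["contact_force"][2])
    if i==0:b=a[135:235,155:255,::-1]
print(np.round(f,2))
a=a[130:230,235:335,::-1]
cv2.imwrite("pics/g2.png",np.hstack([cv2.resize(x,(400,400),interpolation=cv2.INTER_CUBIC) for x in(a,b)]))
```

```text
[ -9.74 -10.03  -9.72 -10.32]
```

View pics/g2.png

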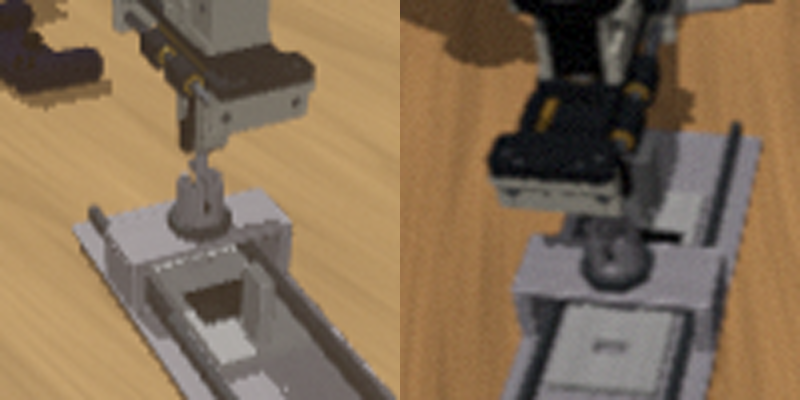

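The stem now shows between the sleeve and the gripped knob, and the mean force of 9.95 N matches the spring at 24 mm. So there's no slip and the stop is not reached yet. Continuing gently.

Call:
step_arm(
  motion=[
    [[0,0,-0.008],0],
    [[0,0,-0.008],0],
  ],
)

```text
time: 12.22
tool_pos: [0.5097, 0.0061, 0.1582]
tool_rot: [3.141, 0.0, -0.25]
contact_force: [0.3, 0.6, -13.3]
opening: 0.0119
grip_force: 35.0
```

A sharp rise to 13.3 N, about 3 N on the rubber: that's the stop, at a lift of about 24.2 mm. I'll back off 0.7 mm and twist anticlockwise in parts.

Call:
step_arm(
  motion=[
    [[0,0,0.012],0],
    [[0,0,0.012],0],
    [[0,0,0.012],-0.03],
    [[0,0,0.012],-0.08],
    [[0,0,0.012],-0.14],
    [[0,0,0.012],-0.2],
    [[0,0,0.012],-0.2],
  ],
)

```text
time: 13.1
tool_pos: [0.5098, 0.0061, 0.1578]
tool_rot: [3.141, -0.0, -0.05]
contact_force: [-0.1, 0.0, -10.0]
opening: 0.0116
grip_force: 35.0
```

```bash
python3 -c "
from h import *
for i in range(3):
    s=robot.observe();print(np.round(s['contact_force'],1),np.round(s['torque'],3),np.round(s['tool_pos'],4),s['tool_rot'][2]);robot.read_camera('side')"
```

```text
[ -0.1   0.  -10. ] [ 0.134  0.003 -0.012] [0.5098 0.0061 0.1578] -0.04983876688122102
[  0.4   1.2 -10.1] [0.195 0.    0.026] [0.5098 0.0061 0.1578] -0.05068865520275789
[  0.1   0.9 -10.5] [ 0.124 -0.054  0.015] [0.5098 0.0061 0.1578] -0.05092009452983315
```

Turning freely with no torque. Continuing to 1.2 in total.

Call:
step_arm(
  motion=[
    [[0,0,0],-0.12],
    [[0,0,0],-0.24],
    [[0,0,0],-0.36],
    [[0,0,0],-0.48],
    [[0,0,0],-0.6],
    [[0,0,0],-0.7],
    [[0,0,0],-0.8],
    [[0,0,0],-0.88],
    [[0,0,0],-0.93],
    [[0,0,0],-0.93],
  ],
)

```text
time: 14.5
tool_pos: [0.5099, 0.0061, 0.1578]
tool_rot: [3.141, -0.0, 0.879]
contact_force: [1.3, 1.2, -10.5]
opening: 0.0117
grip_force: 35.0
```

```bash
python3 -c "
from h import *
for i in range(3):
    s=robot.observe();print(np.round(s['contact_force'],1),np.round(s['torque'],3),np.round(s['tool_pos'],4),s['tool_rot'][2]);robot.read_camera('side')"
```

```text
[  1.3   1.2 -10.5] [ 0.067 -0.123  0.042] [0.5099 0.0061 0.1578] 0.8789211648207795
[ 0.1  0.3 -9.9] [ 0.05  -0.182  0.021] [0.5099 0.006  0.1578] 0.8783960410873148
[  0.6   0.9 -10.1] [ 0.045 -0.202 -0.004] [0.5099 0.006  0.1578] 0.8784799908415359
```

Call:
step_arm(
  motion=[
    [[0,0,0],-0.035],
    [[0,0,0],-0.07],
    [[0,0,0],-0.07],
    [[0,0,0.015],-0.07],
    [[0,0,0.03],-0.07],
    [[0,0,0.045],-0.07],
    [[0,0,0.055],-0.07],
    [[0,0,0.055],-0.07],
  ],
)

```text
time: 15.65
tool_pos: [0.5099, 0.0061, 0.1544]
tool_rot: [3.141, -0.0, 0.95]
contact_force: [0.3, -0.0, -9.4]
opening: 0.0119
grip_force: 35.0
```

```bash
python3 -c "
from h import *
for i in range(3):
    s=robot.observe();print(np.round(s['contact_force'],1),np.round(s['torque'],3),np.round(s['tool_pos'],4),s['tool_rot'][2]);robot.read_camera('side')"
```

```text
[ 0.3 -0.  -9.4] [-0.068 -0.308 -0.013] [0.5099 0.0061 0.1544] 0.9497934118802203
[ 1.9 -0.3 -9.1] [-0.019 -0.321  0.03 ] [0.5099 0.0061 0.1545] 0.9497562060856921
[ 0.1 -0.4 -9.1] [-0.019 -0.364 -0.05 ] [0.5099 0.0061 0.1545] 0.9498197625022213
```

Already about 1.7 mm below clearing and still falling freely, so the pin is in the notch. Lowering to its seat.

Call:
step_arm(
  motion=[
    [[0,0,0.008],0],
    [[0,0,0.016],0],
    [[0,0,0.022],0],
    [[0,0,0.022],0],
  ],
)

```text
time: 16.3
tool_pos: [0.5099, 0.0061, 0.1531]
tool_rot: [3.141, -0.0, 0.95]
contact_force: [1.3, -0.8, -8.1]
opening: 0.0118
grip_force: 35.0
```

Call:
step_arm(
  motion=[
    [[0,0,0.004],0],
    [[0,0,0.004],0],
  ],
)

```text
time: 16.55
tool_pos: [0.5099, 0.0061, 0.1529]
tool_rot: [3.141, 0.0, 0.95]
contact_force: [1.4, -0.3, -8.9]
opening: 0.0121
grip_force: 35.0
```

Call:
step_arm(
  motion=[
    [[0,0,0.006],0],
    [[0,0,0.006],0],
  ],
)

```text
time: 16.8
tool_pos: [0.5099, 0.0061, 0.1528]
tool_rot: [3.141, -0.0, 0.95]
contact_force: [0.0, -0.6, -4.7]
opening: 0.0118
grip_force: 35.0
```

Call:
step_arm(
  motion=[
    [[0,0,0.006],0],
    [[0,0,0.006],0],
  ],
)

```text
time: 17.05
tool_pos: [0.51, 0.0061, 0.1527]
tool_rot: [3.141, -0.0, 0.95]
contact_force: [-1.7, 0.1, 0.6]
opening: 0.0118
grip_force: 35.0
```

Seated: the load has gone to the notch at about 18.9 mm. Open and rise.

Call:
step_arm(
  motion=[
    [[0,0,0],0],
    [[0,0,0],0],
    [[0,0,0],0],
    [[0,0,0],0],
    [[0,0,0],0],
    [[0,0,-0.2],0],
    [[0,0,-0.6],0],
    [[0,0,-1.0],0],
    [[0,0,-1.0],0],
  ],
  hand=110,
)

```text
time: 18.18
tool_pos: [0.511, 0.006, 0.2144]
tool_rot: [3.137, -0.002, 0.95]
contact_force: [-0.3, 0.1, -0.3]
opening: 0.052
grip_force: 0.0
```

Call:
step_arm(
  motion=[
    [[0.3,-0.1,0],-0.08],
    [[0.7,-0.3,0],-0.18],
    [[1.2,-0.45,0],-0.28],
    [[1.5,-0.55,0],-0.36],
    [[1.55,-0.58,0],-0.37],
    [[1.55,-0.58,0.4],-0.37],
    [[1.55,-0.58,0.9],-0.37],
    [[1.55,-0.58,1.4],-0.37],
    [[1.55,-0.58,1.4],-0.37],
  ],
)

```text
time: 19.3
tool_pos: [0.5338, 0.1012, 0.126]
tool_rot: [-3.136, 0.002, 1.318]
contact_force: [0.2, -0.9, -0.3]
opening: 0.0522
grip_force: 0.0
```

Run:
```python
from h import *
s=robot.observe();print(s["tool_pos"],s["tool_rot"])
a=robot.read_camera("scene")["pixels"][130:230,235:335,::-1];b=robot.read_camera("side")["pixels"][135:235,155:255,::-1]
cv2.imwrite("pics/g3.png",np.hstack([cv2.resize(x,(400,400),interpolation=cv2.INTER_CUBIC) for x in(a,b)]))
```

```text
[0.53377485 0.10118128 0.125995  ] [-3.13627833e+00  1.97288103e-03  1.31804207e+00]
```

View pics/g3.png

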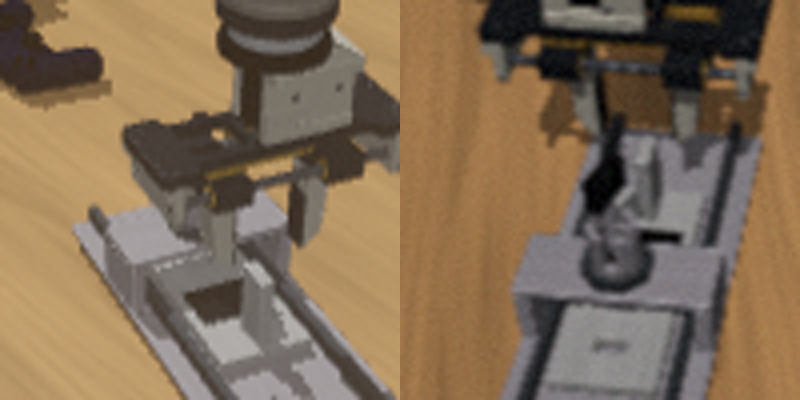

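The side view shows the knob parked up and turned, and the fingers straddling the post. I'll descend and close softly.

Call:
step_arm(
  motion=[
    [[0,0.04,0.2],0],
    [[0,0.04,0.5],0],
    [[0,0.04,0.75],0],
    [[0,0.04,0.85],0],
    [[0,0.04,0.85],0],
  ],
)

```text
time: 20.02
tool_pos: [0.5379, 0.1014, 0.0769]
tool_rot: [-3.141, 0.0, 1.32]
contact_force: [0.1, -0.0, 0.6]
opening: 0.0518
grip_force: 0.0
```

Call:
step_arm(
  motion=[
    [[0,0,0],0],
    [[0,0,0],0],
    [[0,0,0],0],
    [[0,0,0],0],
    [[0,0,0],0],
    [[0,0,0],0],
  ],
  hand=255,
  squeeze=8,
)

```text
time: 20.78
tool_pos: [0.535, 0.1021, 0.0769]
tool_rot: [-3.135, 0.001, 1.32]
contact_force: [-9.0, 2.3, 7.0]
opening: 0.012
grip_force: 8.0
```

Call:
step_arm(
  motion=[
    [[0,-0.03,0],0],
    [[0,-0.05,0],0],
    [[0,-0.05,0],0],
  ],
)

```text
time: 21.15
tool_pos: [0.5349, 0.1021, 0.077]
tool_rot: [-3.141, 0.0, 1.32]
contact_force: [-2.4, 0.5, 0.4]
opening: 0.0121
grip_force: 8.0
```

Call:
step_arm(
  motion=[
    [[0,-0.01,0],0],
    [[0.1,-0.01,0],0],
    [[0.2,-0.01,0],0],
    [[0.3,-0.01,0],0],
    [[0.4,-0.01,0],0],
    [[0.5,-0.01,0],0],
    [[0.5,-0.01,0],0],
  ],
  squeeze=20,
)

```text
time: 22.02
tool_pos: [0.5426, 0.1322, 0.0771]
tool_rot: [3.14, -0.001, 1.32]
contact_force: [5.0, 0.5, -5.8]
opening: 0.0121
grip_force: 20.0
```

Call:
step_arm(
  motion=[
    [[0.1,0.015,0],0],
    [[0.2,0.015,0],0],
    [[0.3,0.015,0],0],
    [[0.4,0.015,0],0],
    [[0.5,0.015,0],0],
    [[0.6,0.015,0],0],
    [[0.7,0.015,0],0],
    [[0.75,0.015,0],0],
    [[0.75,0.015,0],0],
  ],
)

```text
time: 23.15
tool_pos: [0.5538, 0.1754, 0.0771]
tool_rot: [-3.141, -0.001, 1.32]
contact_force: [-1.3, 1.7, -2.4]
opening: 0.0122
grip_force: 20.0
```

Travel is about 75.7 mm, past the second hole. Creeping to the end stop.

Call:
step_arm(
  motion=[
    [[0.02,0,0],0],
    [[0.04,0,0],0],
    [[0.055,0,0],0],
    [[0.065,0,0],0],
    [[0.065,0,0],0],
  ],
)

```text
time: 23.78
tool_pos: [0.5547, 0.1785, 0.0771]
tool_rot: [-3.141, 0.0, 1.32]
contact_force: [-4.3, -0.7, -0.6]
opening: 0.012
grip_force: 20.0
```

Call:
step_arm(
  motion=[
    [[0.01,0,0],0],
    [[0.02,0,0],0],
    [[0.02,0,0],0],
  ],
)

```text
time: 24.15
tool_pos: [0.5549, 0.1796, 0.0771]
tool_rot: [-3.141, 0.0, 1.32]
contact_force: [-5.1, -0.7, -0.4]
opening: 0.0119
grip_force: 20.0
```

Call:
step_arm(
  motion=[
    [[0.01,-0.012,0],0],
    [[0.02,-0.012,0],0],
    [[0.02,-0.012,0],0],
  ],
)

```text
time: 24.52
tool_pos: [0.5549, 0.1797, 0.077]
tool_rot: [3.141, 0.002, 1.32]
contact_force: [-2.9, -6.8, -0.7]
opening: 0.0118
grip_force: 20.0
```

End stop felt at 80 mm: the tool stopped and the force rose to about 7 N. Release and rise.

Call:
step_arm(
  motion=[
    [[0,0,0],0],
    [[0,0,0],0],
    [[0,0,0],0],
    [[0,0,0],0],
    [[0,0,0],0],
    [[0,0,-0.4],0],
    [[0,0,-1.0],0],
    [[0,0,-1.7],0],
    [[0,0,-2.2],0],
    [[0,0,-2.2],0],
  ],
  hand=110,
)

```text
time: 25.78
tool_pos: [0.5561, 0.1813, 0.2118]
tool_rot: [3.136, -0.002, 1.32]
contact_force: [-0.4, -0.1, 0.4]
opening: 0.052
grip_force: 0.0
```

Run:
```python
from h import *
s=robot.observe();print(s["tool_pos"],s["contact_force"],s["opening"])
a=robot.read_camera("scene")["pixels"][140:260,235:355,::-1];b=robot.read_camera("side")["pixels"][135:255,155:275,::-1]
cv2.imwrite("pics/g4.png",np.hstack([cv2.resize(x,(400,400),interpolation=cv2.INTER_CUBIC) for x in(a,b)]))
```

```text
[0.55607438 0.18130244 0.21181489] [-0.41708981 -0.06548841  0.43853623] 0.05199574929409593
```

View pics/g4.png

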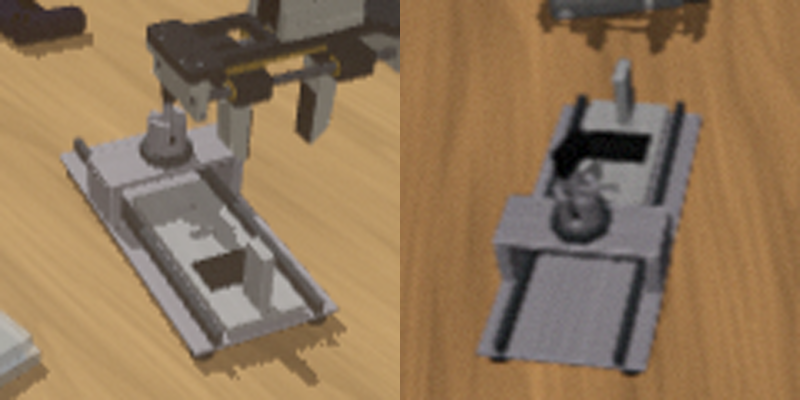

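The cradle is fully out with its post at the plate's end, the knob is still parked up, and the gripper is clear of everything.

```bash
python3 -c "
from cell import robot
print(robot.hand_in())"
```

```text
the job is handed in; nothing more can be done
None
```

The job is handed in at about 26 s: the plunger is parked in its rest notch about 19 mm up (about 3 N on the rubber stop), the cradle is out 80 mm against its end stop, and nothing else on the shelf was touched; no verdict came back.

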